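Swing out the folding hook and hang up the moulded door handle

TASK

Swing the folded hook on the upright fully out, until it points straight away from its mounting plate, then pick the grey lever door handle off the turntable and hang it by its eye on that hook, settled down behind the upturned end, and let go. Leave the other things on the bench and turntable where they are.

Things in the scene. Friction and masses are not known exactly. Their poses are not given: they have to be found in the camera images.
- upright: Fixed upright: dark steel foot 110 x 120 x 14 mm and a flat aluminium bar, 20 mm thick (its x), 40 mm wide (its y), top at 228 mm. Origin: centre of the foot's underside. Its front is its -x side, facing the robot within 35 degrees. In front near the top a steel plate (y -50 to 16, z 175 to 225, face at x -16 mm) carries the hook's upright hinge pin at x -24, y -35, z 200 mm.
- hook (a joint): Angle of the folding hook about its upright pin, rad: 0 folded flat (pointing along the upright's +y, its end overhanging the bar's edge by 40 mm, free space behind), 1.571 fully out at its stop (along the upright's -x); positive is counter-clockwise from above. Starts at 0 to 0.3. A stiff friction hinge (0.15 N m): it stays where left.
- hook_hinge (a point): Point on the hinge pin at the height of the hook's level part, 200 mm over the bench. Axes: y along the hook from pin to tip, z up. The hook is a 10 mm round steel bar: level for 65 mm from the pin to the bend, then rising at 40 degrees from level for 40 mm to its rounded tip. Lugs round the pin reach 20 mm above and below.
- hook_bend (a point): Centre of the hook's bar at the bend, 65 mm from the pin.
- hook_tip (a point): Centre of the hook's bar at its tip: 96 mm out from the pin and 26 mm above the level part. Same axes as hook_hinge.
- turntable: Round steel turntable; base fixed, platter 260 mm across, its top 36 mm above the bench; it turns with light friction. Origin: on its axis at the bench.
- handle: Smoke-grey plastic lever door handle, about 90 g, flat on the turntable: round eye 44 mm across with a 26 mm through hole, and a straight lever 20 mm wide to a rounded end 118 mm from the eye's centre; all 18 mm thick. Origin: eye centre, underside. z along the hole, up as it lies; x from lever to eye (lever along -x). The eye starts away from the robot, within 46 degrees of +x.
- handle_eye (a point): Centre of the handle's eye hole at half thickness (9 mm above the underside). Same axes as the handle.
- nozzle: Bystander: glossy white vacuum nozzle, head 115 mm wide, 42 mm tall in all, lying on the bench. Origin under it near the head.
- countersink: Bystander: hand countersink with wooden grip, 158 mm long, 29 mm thick, lying on the bench. Origin under the joint of grip and steel; tip along x.
- stick: Bystander: pink polishing stick 80 x 13 x 13 mm, lying on the turntable near its rim, far from the robot. Origin: centre of its underside.
- brush: Bystander: hand brush lying on the bench left of the turntable.
- cap_a: Bystander: grey moulded cap, 48 mm across, 32 mm tall, standing on the bench. Origin: centre of its underside.
- cap_b: Bystander: like cap_a.
- jar: Bystander: white jar with a black cap, 60 mm across, 75 mm tall, standing on the bench. Origin: centre of its underside.

How it is judged:
On the way, in this order (a step that is already met when the one before it is completed fails the run):
1. the hook is swung out (past 1.35 rad) while the handle still lies on the turntable (value of joint hook above 1.35 rad and height (world z) of handle below 0.05 m), for 0.2 s.
2. the handle's eye is around the hook (x of handle_eye in the frame of hook_hinge between -0.016 and 0.016 m and y of handle_eye in the frame of hook_hinge between 0 and 0.085 m and z of handle_eye in the frame of hook_hinge between -0.02 and 0.02 m), for 0.2 s.
At the end, for the whole second after the job is handed in: Hook over 1.3 rad out; handle released, nearly still (under 0.08 m/s) and carried by it: lever down within 0.5 rad, eye centre within 16 mm sideways of the level bar, 0-80 mm out from the pin, from 4 mm above to 20 mm below the bar centre; no bystander over 40 mm off (value of joint hook above 1.3 rad and x of handle_eye in the frame of hook_hinge between -0.016 and 0.016 m and y of handle_eye in the frame of hook_hinge between 0 and 0.08 m and z of handle_eye in the frame of hook_hinge between -0.02 and 0.004 m and angle between handle's own x axis and vertical below 0.5 rad and contact force between handle and hook above 0.1 N and linear speed of handle below 0.08 m/s); the robot touches nothing.
It fails at once if a bystander is pushed more than 40 mm from its place (distance of any of nozzle, countersink, stick, brush, jar, cap_a, cap_b from where it was at the start of the episode above 0.04 m).
It also fails if it takes over 64 s, if anything falls off the work surface, if the arm or the gripper's body presses on something with over 40 N, if the wrist force passes 120 N, or if a joint passes its speed limit or range.

ROBOT

A 6-joint arm with a two-finger parallel gripper is mounted at the origin on the work surface. World frame = base frame: x ahead of the robot, y to its left, z up, the work surface at z = 0. Lengths are in m, angles in rad, forces in N, time in s.
With the tool pointing down it reaches from about 0.35 to 0.925 m from the base axis. Payload 6.4 kg.
Tool frame: the origin (TCP) lies midway between the tips of the shut fingers; the grasp point (between the pads) lies 19 mm behind it; z points along the fingers, y is the direction in which the jaws open and shut (so a half turn about z gives the same grasp; the last joint's range is limited). The gripper opens to 85 mm and grips with 20 to 120 N. Pads are 22 mm wide; open, the fingers measure 114 mm over their backs; the gripper's body (76 mm by 85 mm) begins 54 mm behind the grasp point. The pads swing forward as they close: fully open they stand 13 mm farther back than shut.
Start: joints at [1.125, 0.245, 1.558, -0, 1.339, -0.174], TCP at [0.174, 0.626, 0.231] pointing down, gripper open.
Joint ranges: [-3.13, 3.13], [-1.02, 2.26], [0.13, 2.54], [-0.95, 4.09], [0.21, 2.88], [-2.74, 2.74]. Speed limits (rad/s): [2.57, 2.57, 3.14, 3.14, 3.14, 3.14].

INTERFACE

Orientations are given as a unit quaternion [w, x, y, z].
In Python, from bench import r gives the robot as it stands. Calls block until the motion is done:
- r.goto(position, orientation): joint-space move of the TCP to a pose.
- r.line_to(position, frame=None, speed=0.15, max_force=None): straight line of the TCP; frame=None keeps the orientation; speed is the mean speed in m/s. With max_force (N) it stops when the force on the tool has changed by that much, and returns True; else False.
- r.movej(angles): joint-space move.
- r.grip(opening, force=None): opening from 0.0 (shut) to 1.0 (fully open); force is the grip in N (None keeps the last); returns when the fingers have stopped.
- r.sleep(seconds).
- r.ik(position, orientation): joint angles nearest the present ones, or None.
- r.read_state(): the state.
- r.grab_frame(name): name is "scene" or "side" or "wrist"; returns the picture (400x640x3 uint8, red, green, blue); there is no depth.
- r.calibration(name): a dict with "camera_matrix" (3x3 intrinsics, pixels), "world_to_cam" (4x4, takes a point from world to camera coordinates). Camera axes: x right, y down, z forward; pixel columns grow to the right and rows downward; lengths in m; the calibration is good to about 2 mm. A picture is of the moment at which its call begins: read the wrist's pose just before it. calibration takes no time and is no camera call; for the wrist camera it gives the pose at the moment of the call.
A pose or a line that the arm cannot do raises r.IKError and nothing moves.
- r.job_done(): hands the job in, once; it reports no verdict.
The state is a dict: "clock": time; "q": joint angles; "joint_vel": joint speeds; "joint_efforts": joint torques, N m; "tcp_pos": TCP position; "orientation": TCP orientation; "force": force on the tool from outside, world axes, zero at the start; "wrist_torque": the same for the moment, N m; "finger_gap": opening from 0.0 (shut) to 1.0 (fully open).
Only numpy, scipy, OpenCV 4.12 (cv2) and the standard library are available. Lean on these libraries where they do the work, as an engineer would, in place of code of your own. Each camera call takes 0.05 s, during which the arm holds its last target.

## Working session

There is one attempt and no reset: what is moved stays moved. The work goes in short steps, each a Python script; the robot and the scene stay as the last script left them, time stands still between calls to the robot, and variables do not carry over. Pictures are saved under pics/ and viewed, and the job is handed in when it is done.

```bash
ls; mkdir -p pics; python3 - <<'E'
from bench import r
import cv2,numpy as np
for n in ["scene","side","wrist"]:
    c=r.calibration(n); im=r.grab_frame(n)
    cv2.imwrite(f"pics/{n}0.png",im[:,:,::-1])
    T=np.linalg.inv(c["world_to_cam"]); print(n,np.round(c["camera_matrix"],1).tolist(),np.round(T,3).tolist())
s=r.read_state();print(s)
E
```

```text
pics
scene [[390.3, 0.0, 318.3], [0.0, 390.3, 197.3], [0.0, 0.0, 1.0]] [[0.584, 0.56, -0.587, 1.137], [0.811, -0.386, 0.439, -0.408], [0.02, -0.733, -0.68, 0.86], [0.0, 0.0, 0.0, 1.0]]
side [[463.0, 0.0, 319.8], [0.0, 463.0, 211.9], [0.0, 0.0, 1.0]] [[-0.965, -0.186, 0.185, 0.255], [-0.263, 0.701, -0.663, 1.013], [-0.007, -0.688, -0.725, 1.225], [0.0, 0.0, 0.0, 1.0]]
wrist [[324.7, 0.0, 318.4], [0.0, 324.7, 195.6], [0.0, 0.0, 1.0]] [[0.27, 0.928, 0.256, 0.109], [0.963, -0.26, -0.072, 0.644], [-0.001, 0.266, -0.964, 0.373], [0.0, 0.0, 0.0, 1.0]]
{'clock': 0.15, 'q': array([ 1.12487199e+00,  2.45698282e-01,  1.55872954e+00,  2.62405689e-05,
        1.33871720e+00, -1.74069591e-01]), 'joint_vel': array([ 0.00127296, -0.00242305, -0.00442854,  0.00045216,  0.00012413,
       -0.00106752]), 'joint_efforts': array([-6.42058094e-04, -4.29983461e+01, -3.26552260e+01, -1.64363732e-04,
        3.51440453e-03, -2.21898506e-05]), 'tcp_pos': array([0.17431792, 0.62574375, 0.23040731]), 'orientation': array([-2.48938482e-04,  1.35512146e-01,  9.90775381e-01, -7.35296814e-04]), 'force': array([0.33370763, 0.55750934, 0.19231003]), 'wrist_torque': array([-0.00384863, -0.02923576, -0.0152194 ]), 'finger_gap': 1.0004968214505354}
```

View pics/scene0.png

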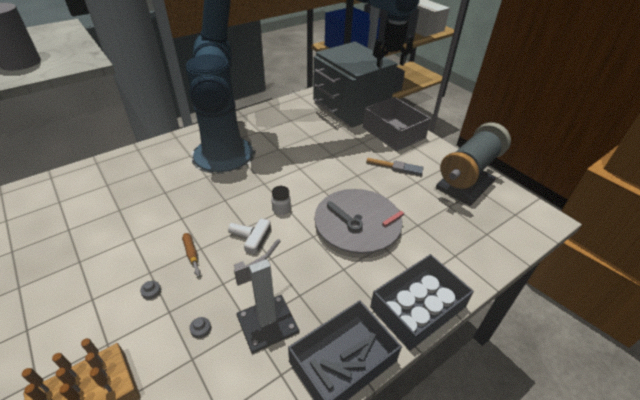

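View pics/side0.png

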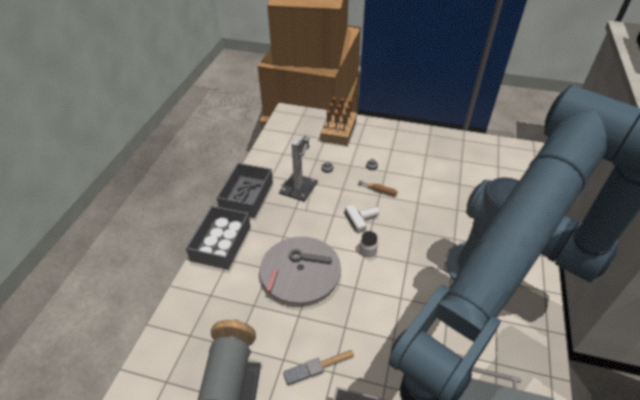

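View pics/wrist0.png

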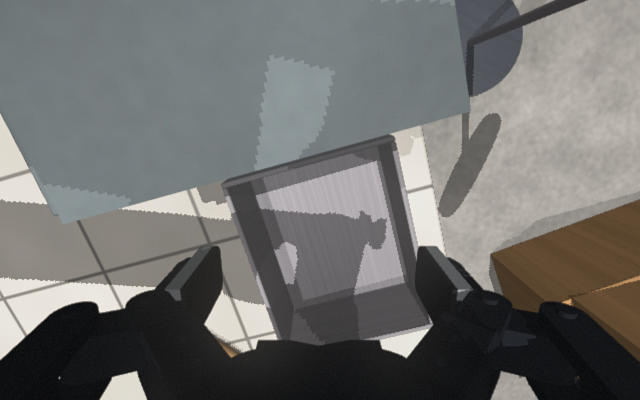

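The scene view shows the upright's foot at about (267,322), the hook plate at (250,270), and the handle on the turntable from its eye at (355,224) to (333,206). I'll zoom in.

```bash
cat > h.py <<'E'
import numpy as np,cv2
def ray(c,u,v):
    K=c["camera_matrix"];T=np.linalg.inv(c["world_to_cam"])
    d=T[:3,:3]@np.linalg.inv(K)@np.array([u,v,1.]);return T[:3,3],d/np.linalg.norm(d)
def onz(c,u,v,z):
    o,d=ray(c,u,v);return o+d*(z-o[2])/d[2]
def proj(c,p):
    q=c["world_to_cam"]@np.append(p,1);k=c["camera_matrix"]@q[:3];return k[:2]/k[2]
def crop(im,x0,y0,x1,y1,f,name):
    cv2.imwrite(name,cv2.resize(im[y0:y1,x0:x1,::-1],None,fx=f,fy=f,interpolation=cv2.INTER_CUBIC))
E
python3 - <<'E'
import cv2;from h import crop
a=cv2.imread("pics/scene0.png")[:,:,::-1];b=cv2.imread("pics/side0.png")[:,:,::-1]
crop(a,215,175,415,355,4,"pics/sc1.png")
crop(b,240,125,400,305,4.4/1.4,"pics/sd1.png") if 0 else crop(b,250,120,400,310,3.1,"pics/sd1.png")
E
```

```text
(no output)
```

View pics/sc1.png

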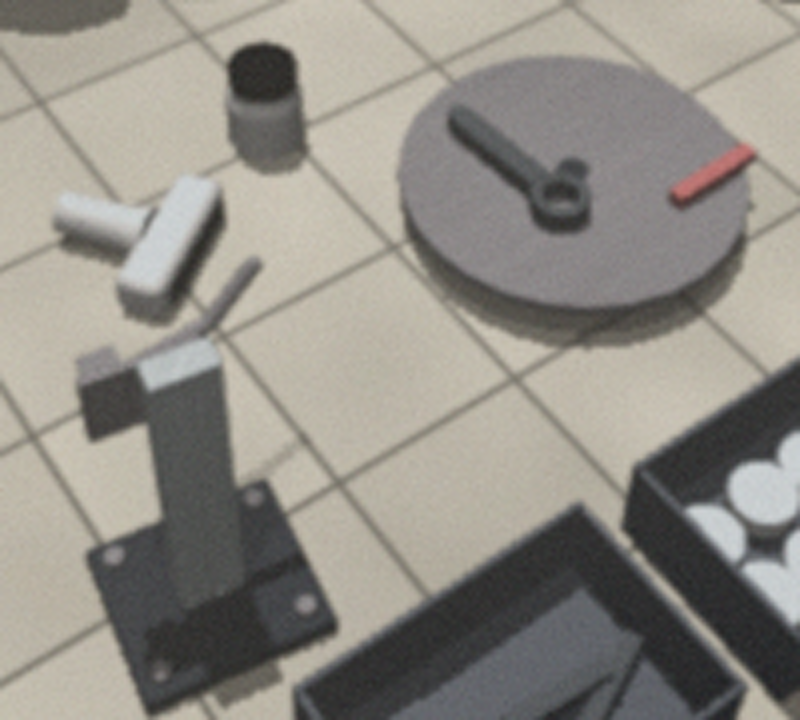

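View pics/sd1.png

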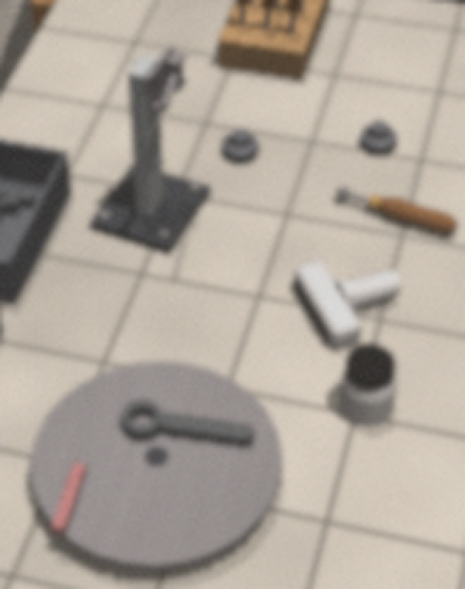

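```bash
python3 - <<'E'
from bench import r
from h import *
np.set_printoptions(precision=4,suppress=True)
a=r.calibration("scene");b=r.calibration("side")
S=lambda u,v,z:onz(a,215+u/4-.375,175+v/4-.375,z)
D=lambda u,v,z:onz(b,250+u/3.1-.34,120+v/3.1-.34,z)
f=[S(*p,.014) for p in [(90,552),(268,482),(337,622),(150,705)]]
print("foot",*f,np.mean(f,0),[np.linalg.norm(f[i]-f[i-1]) for i in range(4)])
g=[D(*p,.014) for p in [(92,222),(127,172),(210,188),(170,248)]]
print("footS",*g,np.mean(g,0),[np.linalg.norm(g[i]-g[i-1]) for i in range(4)])
t=[S(*p,.228) for p in [(140,374),(210,343),(222,362),(147,391)]]
print("bartop",*t,np.mean(t,0))
t=[D(*p,.228) for p in [(131,75),(143,53),(169,56),(157,80)]]
print("bartopS",*t,np.mean(t,0))
print("tip",S(257,262,.226),"bend",S(207,325,.2),"lugtop",S(98,357,.22))
print("eye",S(560,193,.054),D(142,419,.054),"lever end",S(455,112,.054),D(248,433,.054))
print("axis",S(573,167,.037),D(156,456,.037))
print("stick",S(712,175,.049),D(70,497,.049))
print("jar",S(263,75,.075),D(369,364,.075),"nozz",D(328,300,.03),S(175,240,.03))
print("nozzle head",S(120,265,.04),S(200,180,.04),"tail",S(65,210,.03))
print("caps",D(240,145,.03),D(378,137,.03), "counter",D(400,212,.02),D(340,195,.02))
E
```

```text
foot [ 0.6269 -0.2606  0.014 ] [ 0.6468 -0.1473  0.014 ] [ 0.7501 -0.1643  0.014 ] [ 0.7316 -0.2772  0.014 ] [ 0.6888 -0.2124  0.014 ] [np.float64(0.10597441569270358), np.float64(0.1150247279357534), np.float64(0.10474275396011658), np.float64(0.11433468876055881)]
footS [ 0.7406 -0.1578  0.014 ] [ 0.727  -0.2551  0.014 ] [ 0.6181 -0.2532  0.014 ] [ 0.6362 -0.1392  0.014 ] [ 0.6805 -0.2013  0.014 ] [np.float64(0.1060610154309718), np.float64(0.09824231727151223), np.float64(0.10894988378831472), np.float64(0.1153785275509739)]
bartop [ 0.6817 -0.2323  0.228 ] [ 0.6848 -0.1942  0.228 ] [ 0.6985 -0.1953  0.228 ] [ 0.6927 -0.2345  0.228 ] [ 0.6894 -0.2141  0.228 ]
bartopS [ 0.6884 -0.1858  0.228 ] [ 0.6873 -0.2273  0.228 ] [ 0.6573 -0.2295  0.228 ] [ 0.6578 -0.1846  0.228 ] [ 0.6727 -0.2068  0.228 ]
tip [ 0.6508 -0.1457  0.226 ] bend [ 0.6534 -0.18    0.2   ] lugtop [ 0.6544 -0.2424  0.22  ]
eye [0.5865 0.1357 0.054 ] [0.5804 0.1461 0.054 ] lever end [0.4773 0.1243 0.054 ] [0.47   0.1355 0.054 ]
axis [0.56  0.172 0.037] [0.5569 0.1758 0.037 ]
stick [0.6322 0.2415 0.049 ] [0.6217 0.2545 0.049 ]
jar [0.3811 0.0164 0.075 ] [0.366  0.0304 0.075 ] nozz [ 0.4337 -0.0898  0.03  ] [ 0.4501 -0.1014  0.03  ]
nozzle head [ 0.457  -0.1473  0.04  ] [ 0.4179 -0.0617  0.04  ] tail [ 0.3801 -0.1519  0.03  ]
caps [ 0.5979 -0.3235  0.03  ] [ 0.4321 -0.3832  0.03  ] counter [ 0.3815 -0.2644  0.02  ] [ 0.4582 -0.2755  0.02  ]
```

Scene and side disagree by about 10 mm on hand-picked pixels, so I'll refine with the wrist camera over the handle and the upright.

```bash
cat >> h.py <<'E'
def down(phi): # tool z down, tool x (camera side) at world heading phi
    return np.array([0,np.cos(phi/2),np.sin(phi/2),0])
E
python3 - <<'E'
from bench import r
from h import *
np.set_printoptions(precision=4,suppress=True)
import pickle
C={}
for n,p,phi in [("h",(.53,.14,.28),np.pi+.2),("u",(.62,-.17,.40),np.pi-.2)]:
    r.goto(p,down(phi)); r.sleep(.3)
    C[n]=r.calibration("wrist"); im=r.grab_frame("wrist"); cv2.imwrite(f"pics/w{n}.png",im[:,:,::-1])
    s=r.read_state();print(s["clock"],s["tcp_pos"],s["q"])
pickle.dump(C,open("C.pkl","wb"))
E
```

```text
2.6667 [0.53   0.1402 0.28  ] [ 0.0518 -0.0324  1.7686  0.      1.4055 -1.7194]
4.3167 [ 0.62   -0.1694  0.3999] [-0.4428  0.1464  1.3691  0.      1.6262 -1.8145]
```

View pics/wh.png

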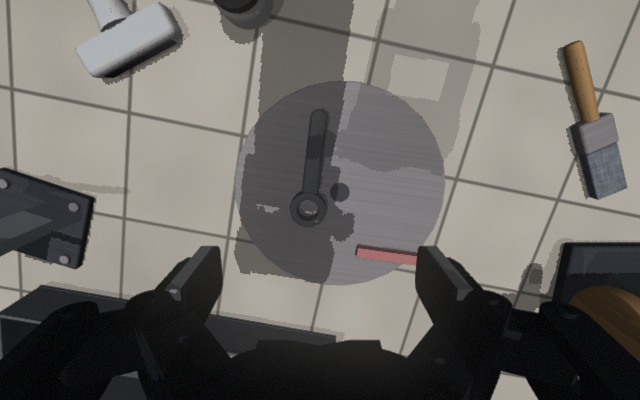

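View pics/wu.png

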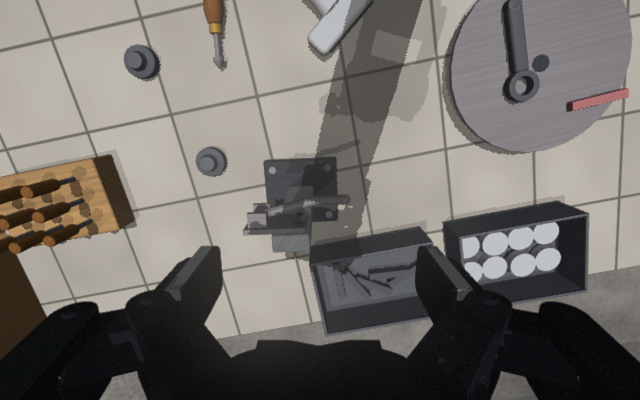

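```bash
python3 - <<'E'
import cv2;from h import crop
a=cv2.imread("pics/wh.png")[:,:,::-1];b=cv2.imread("pics/wu.png")[:,:,::-1]
crop(a,270,95,370,235,4,"pics/wh1.png"); crop(b,225,140,365,265,5,"pics/wu1.png")
E
```

```text
(no output)
```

View pics/wh1.png

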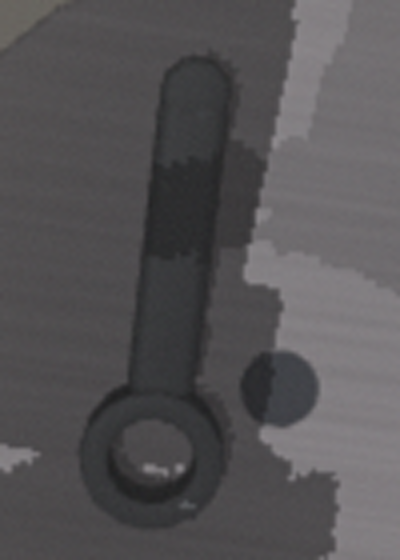

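View pics/wu1.png

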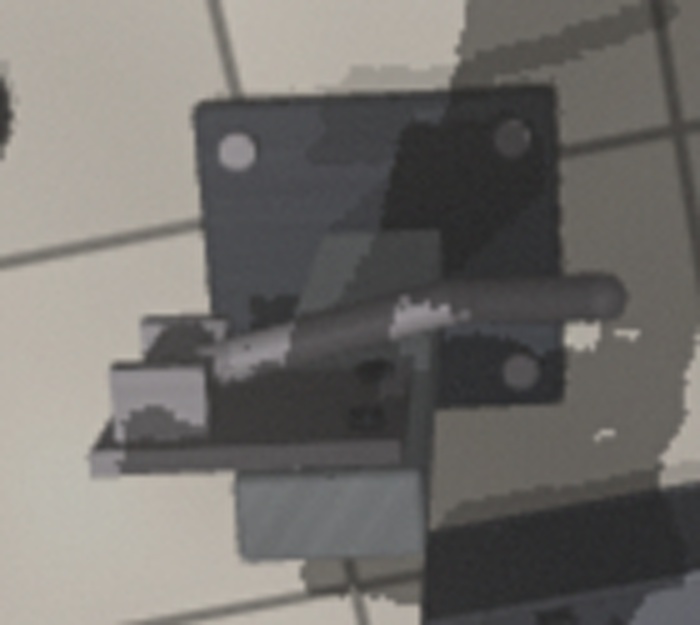

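```bash
python3 - <<'E'
import pickle
from h import *
np.set_printoptions(precision=4,suppress=True)
C=pickle.load(open("C.pkl","rb"));a=C["h"];b=C["u"]
H=lambda u,v,z:onz(a,270+u/4-.375,95+v/4-.375,z)
U=lambda u,v,z:onz(b,225+u/5-.4,140+v/5-.4,z)
e=H(151,459,.054);l=H(197,57,.054)
print("eye",e,"end",l,np.linalg.norm(e-l),"ax",np.arctan2(*(e-l)[[1,0]]), "ringw",np.linalg.norm(H(80,459,.054)-H(222,459,.054)))
t=[U(*p,.228) for p in [(235,475),(420,470),(426,556),(243,560)]]
print("top",*t,np.mean(t,0),[np.linalg.norm(t[i]-t[i-1]) for i in range(4)])
f=[U(*p,.014) for p in [(195,103),(555,87),(564,400)]]
print("foot",*f,(f[0]+f[2])/2,[np.linalg.norm(f[i]-f[i-1]) for i in (1,2)])
print("tip",U(604,297,.226),"bend",U(455,303,.2),"lugs",[U(*p,.22) for p in [(110,365),(207,367),(207,440)]])
pl=[U(90,470,.225),U(400,462,.225),U(110,452,.225)];print("plate",pl)
y=(t[1]-t[0])+(t[2]-t[3])+(f[1]-f[0])/3;y=y/np.linalg.norm(y);x=np.array([y[1],-y[0],0]);yaw=np.arctan2(x[1],x[0])
for o in (np.mean(t,0),(f[0]+f[2])/2):
  pin=o-.024*x-.035*y;pin[2]=.2
  print("yaw",yaw,"pin",pin,[ (np.dot(U(604,297,.226)-pin,x),np.dot(U(604,297,.226)-pin,y))])
E
```

```text
eye [0.5826 0.1384 0.054 ] end [0.4666 0.1289 0.054 ] 0.11645434813875767 ax 0.08162519176987085 ringw 0.04228218349290374
top [ 0.6702 -0.2282  0.228 ] [ 0.6768 -0.1903  0.228 ] [ 0.696  -0.1931  0.228 ] [ 0.6892 -0.2311  0.228 ] [ 0.6831 -0.2107  0.228 ] [np.float64(0.0192472738251885), np.float64(0.03844331445094339), np.float64(0.019453831870692974), np.float64(0.038596184676615304)]
foot [ 0.6197 -0.2597  0.014 ] [ 0.638  -0.1431  0.014 ] [ 0.7451 -0.1601  0.014 ] [ 0.6824 -0.2099  0.014 ] [np.float64(0.11799945582600467), np.float64(0.10842554049358427)]
tip [ 0.6482 -0.1462  0.226 ] bend [ 0.6508 -0.1778  0.2   ] lugs [array([ 0.644 , -0.2498,  0.22  ]), array([ 0.6485, -0.2301,  0.22  ]), array([ 0.6643, -0.234 ,  0.22  ])]
plate [array([ 0.6642, -0.2584,  0.225 ]), array([ 0.6754, -0.1944,  0.225 ]), array([ 0.6611, -0.2533,  0.225 ])]
yaw -0.16817063222214393 pin [ 0.6536 -0.2412  0.2   ] [(np.float64(-0.021138427991947033), np.float64(0.09271714885635701))]
yaw -0.16817063222214393 pin [ 0.6529 -0.2404  0.2   ] [(np.float64(-0.02035104070950934), np.float64(0.09205437568255248))]
```

Measurements agree with the stated sizes: bar 19×39 mm, foot 108×118 mm, tip radius 95 mm, handle 116 mm. Results are yaw −0.168, pin (0.653, −0.241) and hook angle about 0.22. Swinging the hook next.

```bash
cat >> h.py <<'E'
yaw=-.168; UX=np.array([np.cos(yaw),np.sin(yaw),0]); UY=np.array([-np.sin(yaw),np.cos(yaw),0]); PIN=np.array([.653,-.241,.2])
def arc(th,rr,off,z):
    p=PIN+UX*(-np.sin(th)*rr+np.cos(th)*off)+UY*(np.cos(th)*rr+np.sin(th)*off); p[2]=z; return p
E
python3 - <<'E'
from bench import r
from h import *
np.set_printoptions(precision=4,suppress=True)
o=down(np.pi+yaw)
pts=[arc(th,.082,.018,.192) for th in np.linspace(.3,1.571,9)]+[arc(1.571,.082,.010,.192)]
for p in pts: assert r.ik(p,o) is not None
r.grip(0)
r.goto(arc(.22,.082,.032,.30),o)
print(r.line_to(arc(.22,.082,.032,.192),speed=.15,max_force=10))
for i,p in enumerate(pts):
    hit=r.line_to(p,speed=.1 if i<8 else .04,max_force=14)
    s=r.read_state();print(i,hit,p,s["tcp_pos"],s["force"])
    if hit: break
print(s["clock"])
im=r.grab_frame("scene"); crop(im,215,175,415,325,4,"pics/sc2.png")
E
```

```text
False
0 False [ 0.6601 -0.1573  0.192 ] [ 0.6605 -0.1576  0.1934] [ 0.3362 -0.6482  0.0272]
1 False [ 0.6467 -0.1573  0.192 ] [ 0.6469 -0.1572  0.1923] [0.0174 0.7783 0.3638]
2 False [ 0.6336 -0.1593  0.192 ] [ 0.6336 -0.1593  0.192 ] [ 0.1811 -0.3084 -1.0329]
3 False [ 0.6209 -0.1634  0.192 ] [ 0.6208 -0.1634  0.1919] [-0.5658  0.2184  0.7918]
4 False [ 0.609  -0.1695  0.192 ] [ 0.6089 -0.1695  0.192 ] [-1.0141 -0.3105  0.7514]
5 False [ 0.5983 -0.1773  0.192 ] [ 0.5979 -0.1775  0.1919] [0.1828 0.0539 0.834 ]
6 False [ 0.5889 -0.1868  0.192 ] [ 0.5885 -0.1871  0.192 ] [ 0.3266  0.2467 -0.0242]
7 False [ 0.5811 -0.1976  0.192 ] [ 0.5808 -0.198   0.1919] [-0.6917  0.3972 -0.1437]
8 False [ 0.5752 -0.2096  0.192 ] [ 0.5749 -0.2099  0.1919] [ 0.1835  0.4115 -0.9172]
9 True [ 0.5738 -0.2174  0.192 ] [ 0.5745 -0.2114  0.1917] [1.5257 4.6945 4.315 ]
9.5333
```

View pics/sc2.png

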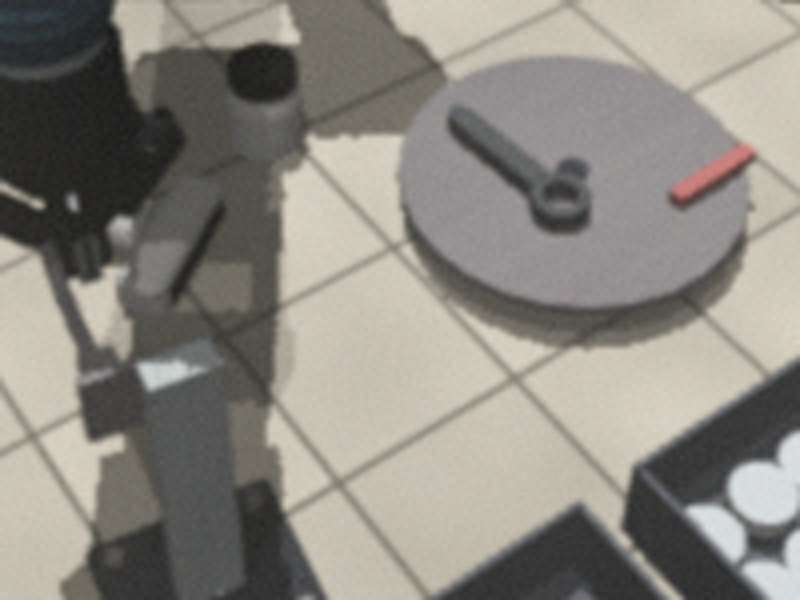

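The hook points straight out, from the lug at (95,365) to the gripper at (60,250), and the push ended at the stop. I'll back off, check it from above, and test IK for the grasp and hang poses.

```bash
cat >> h.py <<'E'
from scipy.spatial.transform import Rotation as R
def hangq(beta,sgn,yw=yaw):
    f=np.array([np.cos(yw),np.sin(yw),0]);k=np.array([0,0,1.])
    z=f*np.cos(beta)-k*np.sin(beta); hx=f*np.sin(beta)+k*np.cos(beta); x=sgn*hx; y=np.cross(z,x)
    return R.from_matrix(np.c_[x,y,z]).as_quat(scalar_first=True), hx, z
# handle: TCP->eye: +G along handle x, -B along tool z
G,B=.075,.007
def hangp(out,dz,beta,sgn,side=0,yw=yaw):
    q,hx,z=hangq(beta,sgn,yw); eye=PIN-UX*out+UY*side+np.array([0,0,dz])
    return eye-hx*G+z*B,q
E
python3 - <<'E'
from bench import r
from h import *
import pickle
np.set_printoptions(precision=3,suppress=True)
p=r.read_state()["tcp_pos"]
p=p+UY*.03; r.line_to(p); p[2]=.30; r.line_to(p,speed=.25)
r.goto((.50,-.19,.40),down(np.pi+yaw)); r.sleep(.2)
c=r.calibration("wrist"); im=r.grab_frame("wrist"); pickle.dump(c,open("C2.pkl","wb"))
cv2.imwrite("pics/w3.png",im[:,:,::-1])
eye=np.array([.5826,.1384,0]);hd=np.array([np.cos(.0816),np.sin(.0816),0])
g=eye-hd*G
for sgn in (1,-1):
    phi=.0816+(0 if sgn==1 else np.pi)
    for z in (.15,.038):
        print(sgn,"grasp",z,r.ik(g+[0,0,z],down(phi)))
    for b in (0,.15,.3,.45):
        for out,dz in ((.16,.05),(.10,.03),(.04,-.012)):
            P,q=hangp(out,dz,b,sgn); print(sgn,b,out,P,r.ik(P,q))
print(r.read_state()["clock"])
E
```

```text
1 grasp 0.15 [ 0.039  0.043  1.94  -0.     1.158  1.528]
1 grasp 0.038 [ 0.039  0.225  1.98  -0.     0.936  1.528]
1 0 0.16 [ 0.502 -0.215  0.175] [-0.98   0.088  2.492  2.247  1.196 -1.142]
1 0 0.1 [ 0.561 -0.225  0.155] [-0.85   0.266  2.342  2.386  1.165 -1.215]
1 0 0.04 [ 0.62  -0.235  0.113] [-0.754  0.478  2.175  2.497  1.169 -1.285]
1 0.15 0.16 [ 0.491 -0.214  0.175] [-1.002 -0.092  2.537  2.085  0.999 -0.97 ]
1 0.15 0.1 [ 0.55  -0.224  0.155] [-0.866  0.121  2.387  2.259  0.965 -1.09 ]
1 0.15 0.04 [ 0.609 -0.234  0.113] [-0.766  0.355  2.224  2.403  0.973 -1.199]
1 0.3 0.16 [ 0.48  -0.212  0.176] None
1 0.3 0.1 [ 0.539 -0.222  0.156] [-0.871 -0.017  2.41   2.065  0.778 -0.893]
1 0.3 0.04 [ 0.598 -0.232  0.114] [-0.77   0.236  2.254  2.261  0.777 -1.059]
1 0.45 0.16 [ 0.469 -0.21   0.179] None
1 0.45 0.1 [ 0.528 -0.22   0.159] [-0.865 -0.131  2.409  1.772  0.631 -0.596]
1 0.45 0.04 [ 0.588 -0.23   0.117] [-0.765  0.131  2.261  2.028  0.6   -0.825]
-1 grasp 0.15 [ 0.039  0.043  1.94  -0.     1.158 -1.614]
-1 grasp 0.038 [ 0.039  0.225  1.98  -0.     0.936 -1.614]
-1 0 0.16 [ 0.
[... 159 characters left out ...]
.235  0.113] [-0.754  0.478  2.175  2.497  1.169  1.857]
-1 0.15 0.16 [ 0.491 -0.214  0.175] [-1.002 -0.092  2.537  2.085  0.999  2.171]
-1 0.15 0.1 [ 0.55  -0.224  0.155] [-0.866  0.121  2.387  2.259  0.965  2.052]
-1 0.15 0.04 [ 0.609 -0.234  0.113] [-0.766  0.355  2.224  2.403  0.973  1.943]
-1 0.3 0.16 [ 0.48  -0.212  0.176] None
-1 0.3 0.1 [ 0.539 -0.222  0.156] [-0.871 -0.017  2.41   2.065  0.778  2.248]
-1 0.3 0.04 [ 0.598 -0.232  0.114] [-0.77   0.236  2.254  2.261  0.777  2.083]
-1 0.45 0.16 [ 0.469 -0.21   0.179] None
-1 0.45 0.1 [ 0.528 -0.22   0.159] [-0.865 -0.131  2.409  1.772  0.631  2.546]
-1 0.45 0.04 [ 0.588 -0.23   0.117] [-0.765  0.131  2.261  2.028  0.6    2.316]
11.3417
```

View pics/w3.png

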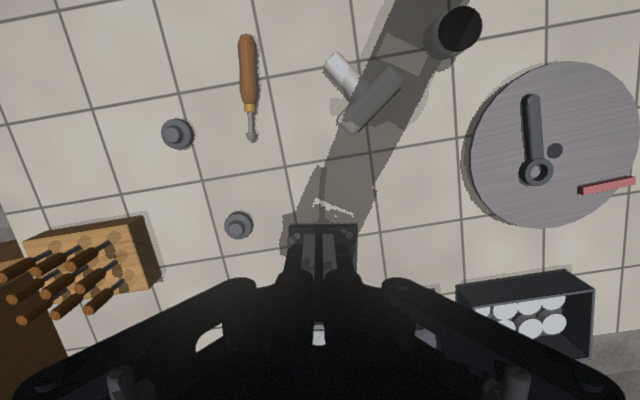

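```bash
python3 - <<'E'
from bench import r
from h import *
np.set_printoptions(precision=3,suppress=True)
for b in (.25,.35):
  for yw in (yaw,-.35,0.05):
    for out,dz in ((.12,.2),(.14,.12),(.13,.05),(.115,.042),(.10,.03),(.045,0)):
        P,q=hangp(out,dz,b,1,yw=yw); print(b,yw,out,dz,P,r.ik(P,q))
E
```

```text
0.25 -0.168 0.12 0.2 [ 0.523 -0.219  0.326] [-0.911 -0.5    2.413  1.581  0.715 -0.237]
0.25 -0.168 0.14 0.12 [ 0.503 -0.216  0.246] [-0.957 -0.384  2.506  1.781  0.78  -0.536]
0.25 -0.168 0.13 0.05 [ 0.513 -0.217  0.176] [-0.934 -0.118  2.482  2.021  0.842 -0.861]
0.25 -0.168 0.115 0.042 [ 0.528 -0.22   0.168] [-0.901 -0.05   2.444  2.078  0.835 -0.911]
0.25 -0.168 0.1 0.03 [ 0.543 -0.222  0.156] [-0.87   0.027  2.405  2.139  0.837 -0.968]
0.25 -0.168 0.045 0 [ 0.597 -0.232  0.126] [-0.777  0.23   2.264  2.29   0.828 -1.083]
0.25 -0.35 0.12 0.2 [ 0.524 -0.217  0.326] [-0.784 -0.545  2.44   1.682  0.422 -0.236]
0.25 -0.35 0.14 0.12 [ 0.504 -0.214  0.246] [-0.825 -0.434  2.538  2.039  0.52  -0.655]
0.25 -0.35 0.13 0.05 [ 0.514 -0.215  0.176] [-0.804 -0.153  2.512  2.377  0.661 -1.043]
0.25 -0.35 0.115 0.042 [ 0.529 -0.218  0.168] [-0.775 -0.08   2.472  2.446  0.672 -1.103]
0.25 -0.35 0.1 0.03 [ 0.543 -0.22   0.156] [-0.748  0.002  2.43   2.514  0.693 -1.165]
0.25 -0.35 0.045 0 [ 0.598 -0.229  0.126] [-0.667  0.215  2.284  2.668  0.723 -1.285]
0.25 0.05 0.12 0.2 [ 0.523 -0.222  0.326] 
[... 1355 characters left out ...]
-0.918]
0.35 -0.35 0.1 0.03 [ 0.536 -0.218  0.157] [-0.748 -0.086  2.438  2.359  0.542 -1.009]
0.35 -0.35 0.045 0 [ 0.591 -0.227  0.127] [-0.667  0.138  2.295  2.57   0.571 -1.187]
0.35 0.05 0.12 0.2 [ 0.516 -0.222  0.327] [-1.017 -0.43   2.319  1.351  1.002 -0.163]
0.35 0.05 0.14 0.12 [ 0.496 -0.219  0.247] [-1.062 -0.333  2.415  1.458  1.012 -0.396]
0.35 0.05 0.13 0.05 [ 0.506 -0.22   0.177] [-1.039 -0.111  2.406  1.609  0.985 -0.649]
0.35 0.05 0.115 0.042 [ 0.521 -0.223  0.169] [-1.006 -0.051  2.373  1.65   0.962 -0.683]
0.35 0.05 0.1 0.03 [ 0.535 -0.225  0.157] [-0.975  0.018  2.338  1.697  0.943 -0.727]
0.35 0.05 0.045 0 [ 0.59  -0.234  0.127] [-0.878  0.208  2.21   1.824  0.889 -0.819]
```

```bash
python3 - <<'E'
from bench import r
from h import *
np.set_printoptions(precision=4,suppress=True)
hd=np.array([np.cos(.0816),np.sin(.0816),0]);g=np.array([.5826,.1384,0])-hd*G
q=down(.0816)
r.grip(.7)
r.goto(g+[0,0,.16],q)
print(r.line_to(g+[0,0,.037],speed=.12,max_force=12), r.read_state()["tcp_pos"])
im=r.grab_frame("wrist"); cv2.imwrite("pics/w4.png",im[:,:,::-1])
r.grip(0,force=70)
s=r.read_state();print(s["clock"],s["finger_gap"],s["tcp_pos"],s["force"])
im=r.grab_frame("wrist"); cv2.imwrite("pics/w5.png",im[:,:,::-1])
E
python3 -c "
import cv2,numpy as np
a=cv2.imread('pics/w4.png');b=cv2.imread('pics/w5.png')
cv2.imwrite('pics/w45.png',cv2.resize(np.vstack([a,b]),None,fx=.75,fy=.75))"
```

```text
False [0.5086 0.1323 0.0378]
16.5583 0.21170002063272847 [0.5084 0.1323 0.0377] [-0.5405 -0.7682  4.4524]
```

View pics/w45.png

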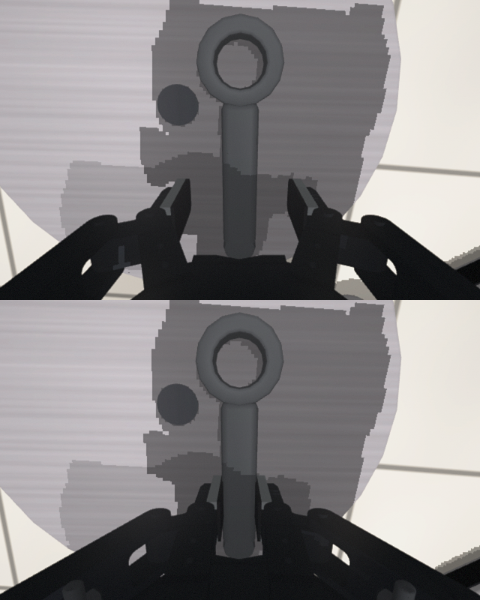

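The pads hold the lever centrally, at gap 0.21 ≈ 18 mm, with the eye ring at about (319,79). I'll measure the eye offset from the TCP and lift.

```bash
python3 - <<'E'
from bench import r
from h import *
np.set_printoptions(precision=4,suppress=True)
c=r.calibration("wrist"); s=r.read_state()
M=R.from_quat(s["orientation"],scalar_first=True)
e=onz(c,319.3,78.7,.054); print("eye",e,"in tool",M.inv().apply(e-s["tcp_pos"]))
p=s["tcp_pos"].copy(); p[2]=.20
r.line_to(p,speed=.2)
mid=np.array([.46,-.02,.36]); qd=down(.0816-.15)
print(r.ik(mid,qd))
r.goto(mid,qd)
P,q=hangp(.12,.2,.35,1); print(r.ik(P,q))
im=r.grab_frame("wrist"); cv2.imwrite("pics/w6.png",im[:,:,::-1])
s=r.read_state();print(s["clock"],s["finger_gap"],s["q"])
E
```

```text
eye [0.5848 0.1388 0.054 ] in tool [ 0.0767 -0.0003 -0.0163]
[-0.2905 -0.2973  1.8584 -0.      1.5805  1.3487]
[-0.9111 -0.5431  2.3897  1.3516  0.7091 -0.0197]
18.525 0.21208221092952967 [-0.2891 -0.2952  1.8607  0.0003  1.58    1.3489]
```

View pics/w6.png

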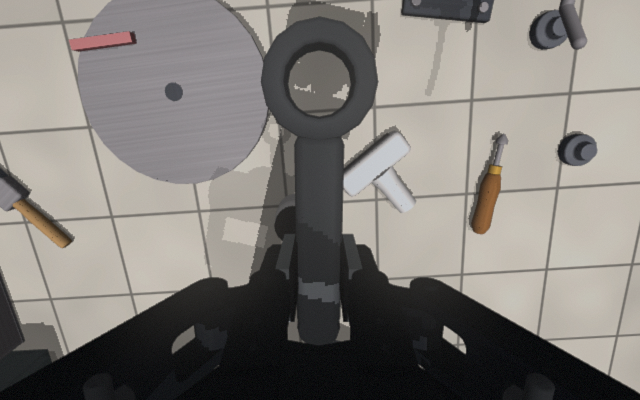

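```bash
sed -i 's/^G,B=.*/G,B=.0767,.0073/' h.py; python3 - <<'E'
from bench import r
from h import *
np.set_printoptions(precision=4,suppress=True)
P,q=hangp(.14,.16,.35,1); r.goto(P,q)
P,q=hangp(.135,.06,.35,1); r.goto(P,q); r.sleep(.2)
s=r.read_state();print(s["clock"],s["finger_gap"],s["tcp_pos"],P,s["force"])
for n in("wrist","scene","side"):
    im=r.grab_frame(n); cv2.imwrite(f"pics/{n}7.png",im[:,:,::-1])
    if n=="scene": crop(im,190,160,340,270,5,"pics/scene7c.png")
    if n=="side": crop(im,270,100,390,220,5,"pics/side7c.png")
E
```

```text
20.6 0.21114010435482877 [ 0.5016 -0.216   0.1881] [ 0.5007 -0.2152  0.1854] [-0.5748  0.315  -0.3379]
```

View pics/wrist7.png

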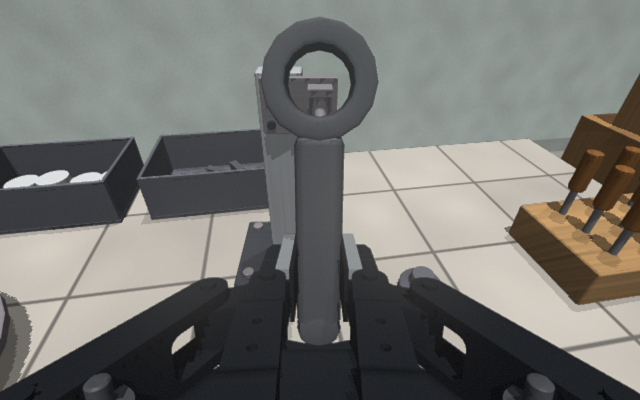

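View pics/scene7c.png

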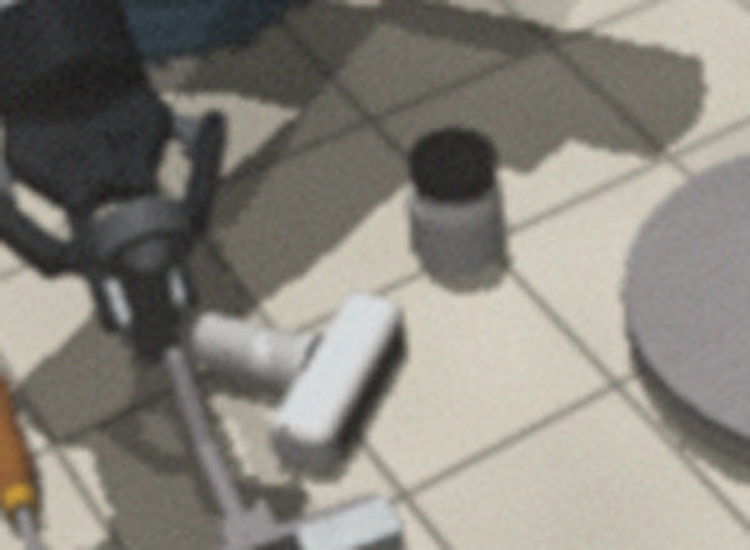

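View pics/side7c.png

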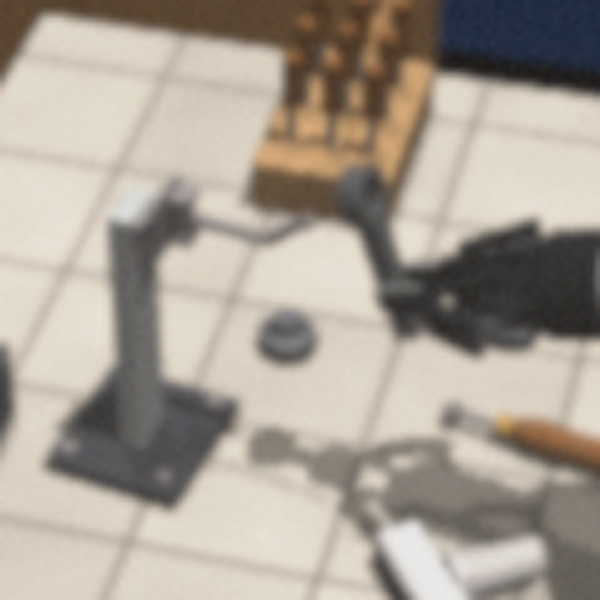

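Seen through the eye, the hook's tip is near (321,105), laterally centred. I'll check the tip against the predicted projection.

```bash
python3 - <<'E'
from bench import r
from h import *
np.set_printoptions(precision=4,suppress=True)
c=r.calibration("wrist")
tip=PIN-UX*.096+np.array([0,0,.026])
for n,p in(("tip",tip),("tip+5up",tip+[0,0,.005]),("bend",PIN-UX*.065),("pin",PIN),("pintop",PIN+[0,0,.02])): print(n,proj(c,p))
s=r.read_state();M=R.from_quat(s["orientation"],scalar_first=True)
eye=s["tcp_pos"]+M.apply([G,0,-B]);print("eye",eye,proj(c,eye),"rel",(eye-PIN)@np.c_[-UX,UY,[0,0,1]], proj(c,eye+M.apply([0,0,-.009])))
a=cv2.imread("pics/wrist7.png")[:,:,::-1];crop(a,250,10,390,150,4,"pics/w7c.png")
E
```

```text
tip [318.2865 125.8549]
tip+5up [318.2915 117.254 ]
bend [318.216  143.4301]
pin [318.1457 108.9348]
pintop [318.1529  84.8971]
eye [ 0.5201 -0.2187  0.2615] [319.0484  80.8119] rel [ 0.1347 -0.0002  0.0615] [319.1195  78.9708]
```

View pics/w7c.png

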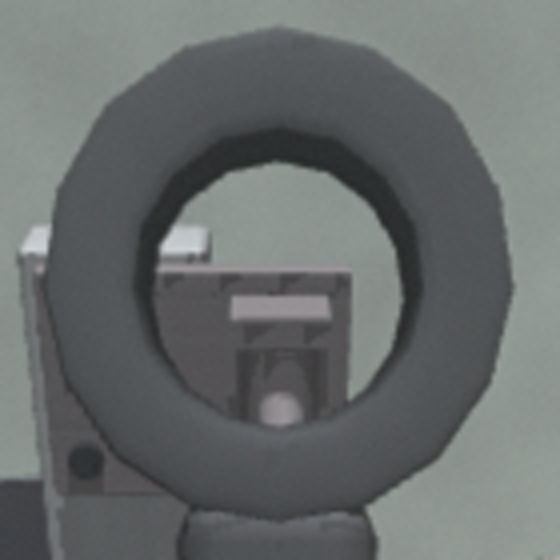

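Lug and level bar match prediction within about 2 px (about 1.5 mm to the right), and the tip is just hidden behind the ring, as predicted. I'll go down to the tip axis and look.

```bash
sed -i 's/^PIN=.*//; s/PIN=np.array(\[.653,-.241,.2\])/PIN=np.array([.6528,-.2422,.2])/' h.py; python3 - <<'E'
from bench import r
from h import *
np.set_printoptions(precision=4,suppress=True)
P,q=hangp(.122,.045,.35,1); print(r.line_to(P,speed=.08,max_force=8))
P,q=hangp(.112,.037,.35,1); print(r.line_to(P,speed=.05,max_force=8)); r.sleep(.2)
s=r.read_state();M=R.from_quat(s["orientation"],scalar_first=True)
eye=s["tcp_pos"]+M.apply([G,0,-B]);print("rel",(eye-PIN)@np.c_[-UX,UY,[0,0,1]],s["clock"],s["force"])
c=r.calibration("wrist");print(proj(c,PIN-UX*.096+np.array([0,0,.026])),proj(c,eye))
im=r.grab_frame("wrist");crop(im,250,10,390,150,4,"pics/w8c.png")
im=r.grab_frame("side");crop(im,270,100,390,220,5,"pics/side8c.png")
E
```

```text
False
False
rel [ 0.1121 -0.      0.0372] 21.7583 [ 0.2423  0.6364 -0.7065]
[318.8529  95.6665] [319.0841  80.8557]
```

View pics/w8c.png

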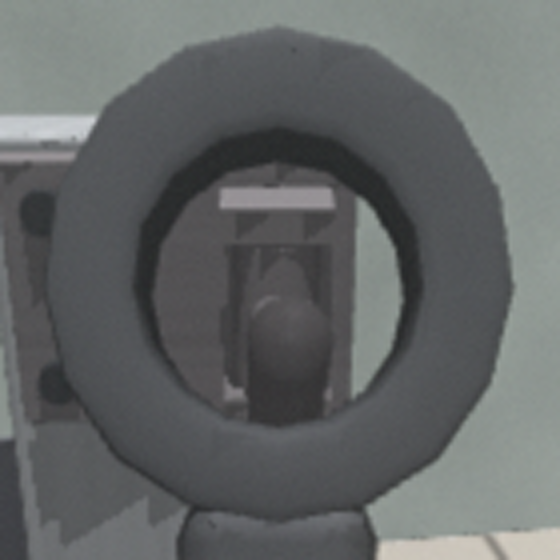

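View pics/side8c.png

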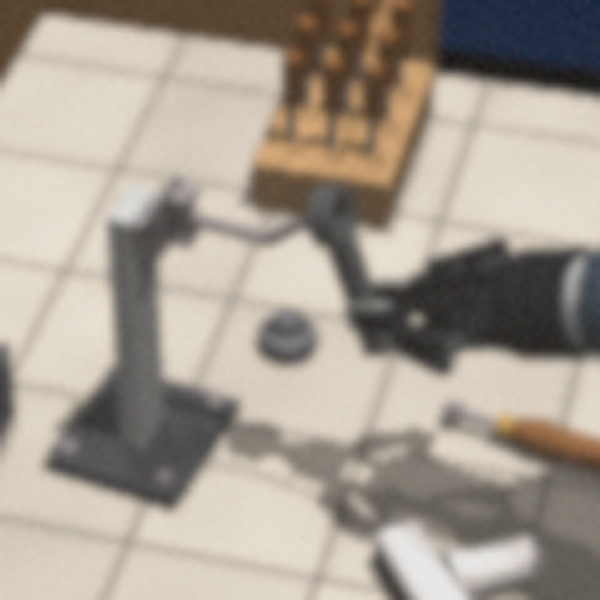

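The tip shows in the hole at px (322,95) against a predicted (319,96), so I'll shift 1.5 mm right and thread along the bar.

```bash
python3 - <<'E'
from bench import r
from h import *
np.set_printoptions(precision=4,suppress=True)
for out,dz in((.112,.038),(.10,.029),(.085,.0165),(.068,.003),(.056,-.001),(.046,-.002),(.046,-.016)):
    P,q=hangp(out,dz,.35,1,side=-.0017)
    hit=r.line_to(P,speed=.04,max_force=6 if dz<-.01 else 8)
    s=r.read_state();M=R.from_quat(s["orientation"],scalar_first=True)
    eye=s["tcp_pos"]+M.apply([G,0,-B]);print(hit,"rel",(eye-PIN)@np.c_[-UX,UY,[0,0,1]],s["force"])
    if hit: break
r.sleep(.2);print(r.read_state()["clock"],s["finger_gap"])
im=r.grab_frame("wrist");crop(im,220,0,420,170,4,"pics/w9c.png")
im=r.grab_frame("side");crop(im,270,100,390,220,5,"pics/side9c.png")
E
```

```text
False rel [ 0.112  -0.0019  0.0382] [ 0.6316 -0.2279 -0.4854]
False rel [ 0.0999 -0.0015  0.0286] [-0.5896 -0.3059 -1.6369]
False rel [ 0.085  -0.0016  0.0162] [ 0.0442 -0.1178 -1.1151]
False rel [ 0.068  -0.0016  0.0028] [ 0.1462  0.1952 -1.2306]
False rel [ 0.0558 -0.0016 -0.0011] [-0.6644  0.1157 -1.122 ]
False rel [ 0.0458 -0.0016 -0.002 ] [-0.2447  0.0045 -0.7989]
True rel [ 0.0452 -0.0018 -0.0047] [ 0.0855 -1.2349  3.1901]
25.2833 0.2137778126448366
```

View pics/w9c.png

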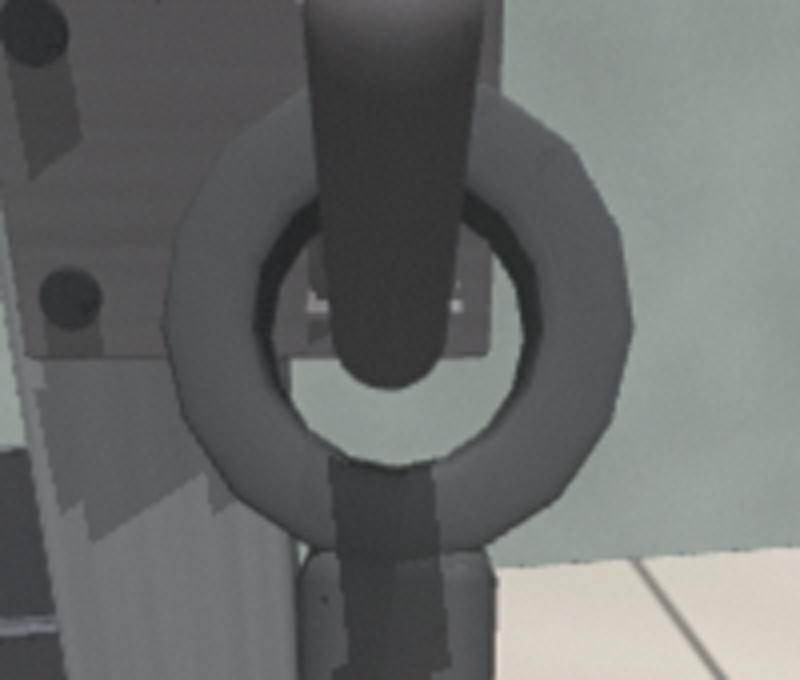

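View pics/side9c.png

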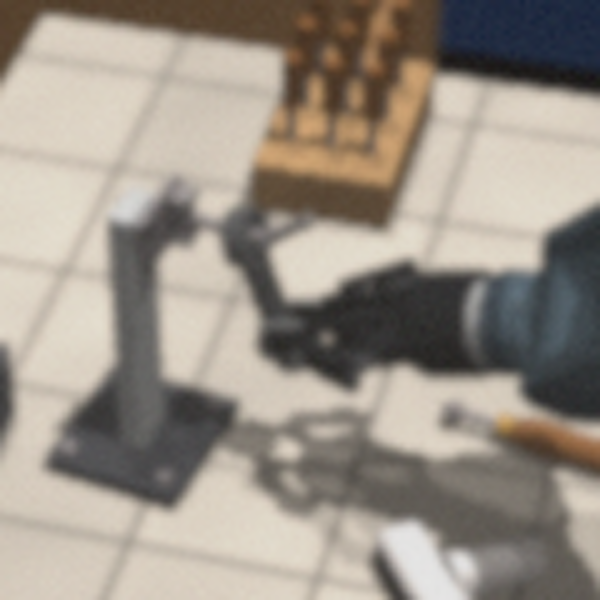

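The eye is around the level bar with the top contact found, and the tip passes in front of the ring. I'll level the handle, seat it and release.

```bash
python3 - <<'E'
from bench import r
from h import *
np.set_printoptions(precision=4,suppress=True)
def st(t):
    s=r.read_state();M=R.from_quat(s["orientation"],scalar_first=True)
    eye=s["tcp_pos"]+M.apply([G,0,-B]);print(t,(eye-PIN)@np.c_[-UX,UY,[0,0,1]],s["force"],s["clock"])
for b in(.25,.12):
    P,q=hangp(.045,-.003,b,1,side=-.0017); r.goto(P,q); st(b)
P,q=hangp(.045,-.016,.12,1,side=-.0017); print(r.line_to(P,speed=.03,max_force=5)); st("low")
r.grip(.6); r.sleep(.6); st("open")
im=r.grab_frame("wrist");cv2.imwrite("pics/w10.png",im[:,:,::-1])
E
```

```text
0.25 [ 0.0455 -0.0014 -0.0052] [-0.948  -0.0566 -1.4176] 25.6333
0.12 [ 0.0452 -0.0011 -0.0052] [ 0.5881  0.1857 -0.3312] 25.9167
True
low [ 0.0446 -0.0017 -0.0068] [ 0.6188 -0.0167  3.8231] 26.225
open [ 0.0451 -0.0015 -0.0084] [-0.0003  0.9598 -0.6732] 27.2417
```

View pics/w10.png

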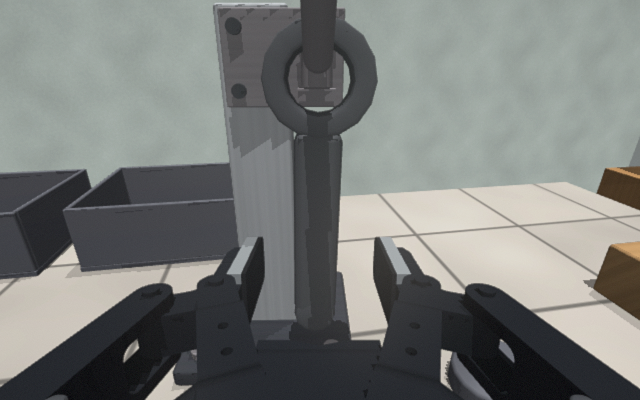

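The handle hangs free between the open fingers, with the lever at x≈318. Retracting straight back.

```bash
python3 - <<'E'
from bench import r
from h import *
np.set_printoptions(precision=4,suppress=True)
s=r.read_state();M=R.from_quat(s["orientation"],scalar_first=True)
p0=s["tcp_pos"]
for d in(.10,.08,.06):
    try: r.line_to(p0-UX*d,speed=.1); break
    except r.IKError: print("no",d)
r.sleep(.6); s=r.read_state();print(d,s["tcp_pos"],s["clock"])
for n in("wrist","scene","side"):
    im=r.grab_frame(n); cv2.imwrite(f"pics/{n}11.png",im[:,:,::-1])
    if n=="scene": crop(im,190,160,340,270,5,"pics/scene11c.png")
    if n=="side": crop(im,270,100,390,220,5,"pics/side11c.png")
E
```

```text
0.1 [ 0.5077 -0.2191  0.1146] 29.0417
```

View pics/wrist11.png

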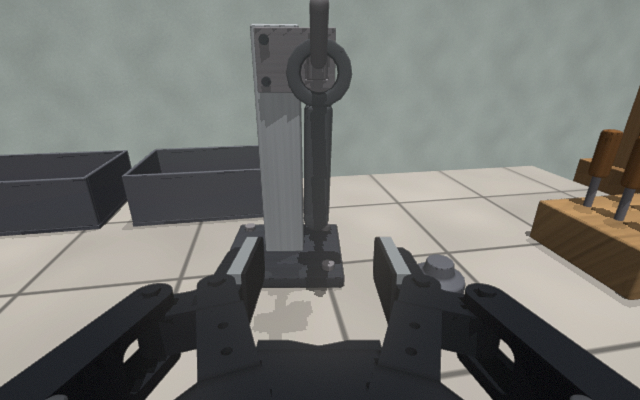

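View pics/side11c.png

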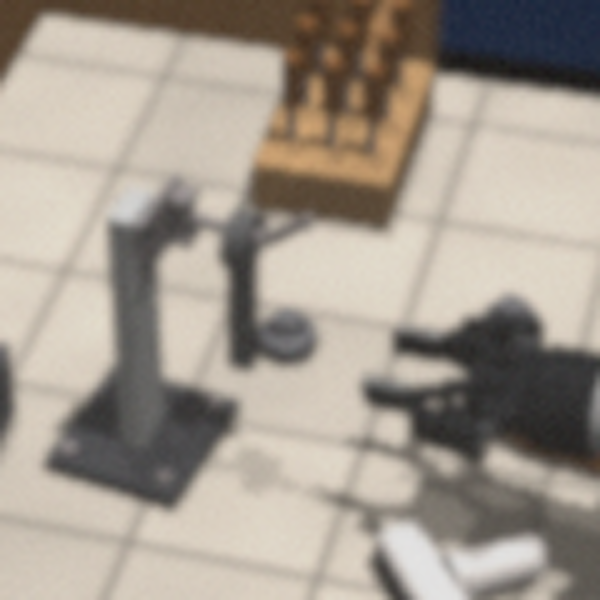

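View pics/scene11.png

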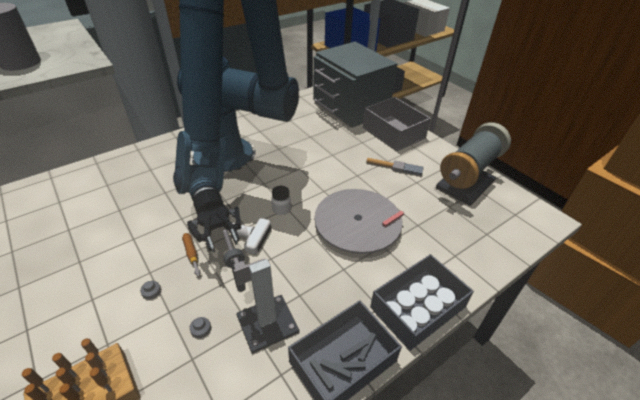

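The handle hangs plumb behind the upturned end, the gripper is clear, and the bystanders are where they were.

```bash
python3 - <<'E'
from bench import r
r.sleep(.5); s=r.read_state();print(s["force"],s["clock"]); r.job_done()
E
```

```text
[-0.18125333 -0.62785112  0.02405096] 29.6917
the job is handed in; nothing more can be done
```

I swung the hook out to its stop and picked the handle off the turntable by its lever. I then threaded its eye over the upturned tip onto the level bar, let go and backed away. The job was handed in at 29.7 s of the 64 s allowed.

**Last checks:**
- **Hang:** the wrist and side pictures show the handle hanging with its lever straight down behind the upturned end. The eye was about 45 mm out from the pin, about 2 mm to one side and about 8 mm below the bar centre; those numbers come from the arm's pose at release.
- **Robot clear:** the gripper was pulled back 100 mm, and the force on the tool read about 0.65 N, which is no more than its usual noise.
- **Bystanders:** by eye, comparing the scene picture with the first one, none had moved. I did not measure them individually.

**Disagreements:**
- **Camera positions:** hand-picked points from the scene and side cameras differed by about 10 mm, so I used the wrist camera for the positions I acted on.
- **Hook line:** it sat about 1.5 mm farther to the side than I first measured; I corrected this before threading.
- **Hook angle:** I did not re-measure it after the swing. The push ended firmly against the stop, and later pictures showed the hook straight out.

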